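Lift the snap ring out of a bearing housing with a hook pick

TASK

Take the orange T-handled hook pick from its wooden stand, hook its foot under the snap ring in the removal slot of the blue bearing housing and draw the ring up until it springs right out of its groove; feel your way and stay gentle, without prying hard on the housing or yanking the ring. Then hang the pick back on its stand and lay the ring flat in the aluminium tray, leaving the jar, push block and screwdriver alone.

Things in the scene. Friction and masses are not known exactly. Their poses are not given: they have to be found in the camera images.
- housing: Blue round bearing housing, bolted down, 150 mm across, 41 mm high, bolt feet 14 mm high at +y and -y (out to 115 mm). Origin on its axis at the bench surface; z up; angles are about z from +x towards +y. Two oiled rounded lips in the bore, at 60 to 84 and -60 to -84 degrees, overhang the seated ring by 1.3 mm and hold it down
- housing_rim (a point): On the housing's axis at rim height, 41 mm above the bench. The bore, radius 50 mm, is open at the top. Its flat floor lies 26 mm above the bench (15 mm below the rim). Along its wall, radius 43 to 50 mm, a dark steel ledge 5 mm high (top 31 mm above the bench) carries the ring; the middle is free
- housing_slot (a point): Mouth of the removal slot: angle 24 degrees, radius 50 mm, rim height. From 12 to 36 degrees ledge and wall are cut away out to radius 62 mm; the slot is open at the top and to the bore, its floor level with the bore's (26 mm above the bench), so below the wire there is 5 mm of height for the pick's foot, pushed outwards from the bore
- ring_mid (a point): Centre of the split snap ring: round spring wire 6 mm thick, brass-coloured, centreline radius 47 mm, about 68 g; two halves sprung apart at the back. z up. Seated: axes as the housing's, on its axis, wire centre 34 mm above the bench, top 4 mm below the rim; gap at +x, -14 to 14 degrees. These axes ride on the +y half
- ring_end (a point): Wire centre at the ring's slot-side end (14 degrees). Drawing up the wire in the slot by 10 to 20 mm peaks at about 8 to 16 N; then the ring snaps past both lips, spreads to about 115 mm and lies loose on the rim, shifted up to 2 cm or so and perhaps a little turned or tilted
- ring_end2 (a point): Centre of the wire at the ring's other end (-y half, at -14 degrees)
- ring_back (a point): Centre of the wire at the ring's back, opposite the gap
- ring_grip (a point): Centre of the wire at 40 degrees on the +y half, a good place to pinch the freed ring across its wire (the wire runs square to the line from ring_mid to this point)
- pick_grip (a point): Hook pick: centre of its square orange cross handle, 18 x 82 x 18 mm (long along y), 120 g. z up. From the middle of its underside a 5 mm thick steel shank goes straight down to the foot, 77 mm below this point; the foot is 3.5 mm thick and points along +x
- pick_tip (a point): Tip of the pick's foot, on its centreline: 14 mm along x and 77 mm down from pick_grip (the rounded end reaches 1.75 mm farther; underside 1.75 mm lower)
- stand_top (a point): Wooden fork stand: this point lies midway between its two cheeks at the height of their tops, 95 mm above the bench. The cheeks stand at y = +-26 to +-46 mm, 50 mm deep along x, with free space between them; the pick's handle lies across them (its centre 9 mm above this point, along y), shank hanging between. Base 70 x 110 mm
- tray_in (a point): Open aluminium tray, 190 (x) x 170 (y) x 22 mm high outside, 4 mm walls, heavy and fixed. Point at the centre of its inner floor
- jar: Grease jar, 52 mm across, 60 mm high, a bystander. Origin at the centre of its underside
- pushblock: Yellow push block with handle, 130 x 70 x 75 mm, a bystander. Origin at the centre of its underside
- driver: Screwdriver lying on the bench, a bystander
Mind the look-alikes: they are no part of the job. Of the things like the part that bears pick_grip, leave any that is purple; of the rest the larger one is meant.

How it is judged:
On the way:
1. the ring's slot-side end is raised at least 5 mm by the pick (the pick bears on the ring) (height (world z) of ring_end above 0.039 m and contact force between pick and ring above 1 N), for 0.02 s.
At the end, for the whole second after the job is handed in: Ring flat in the tray (centre within 50 mm of the tray's, ends and back within 12 mm of its floor); pick upright on its stand, handle resting on the cheeks and centred within 15 mm; both released and at rest; bystanders within 20 mm of where they stood (horizontal distance between ring_mid and tray_in below 0.05 m and z of each of ring_end, ring_end2, ring_back in the frame of tray_in below 0.012 m and horizontal distance between pick_grip and stand_top below 0.015 m and z of pick_grip in the frame of stand_top between 0.005 and 0.014 m and angle between pick_grip's own z axis and vertical below 0.15 rad and linear speed of each of ring, pick below 0.02 m/s); the robot touches nothing.
It fails at once if the pick bears on the housing with more than 20 N (contact force between pick and housing above 20 N).
It fails at once if the pick strains the ring with more than 25 N (contact force between pick and ring above 25 N).
It fails at once if a bystander is moved more than 20 mm (distance of any of jar, pushblock, driver from where it was at the start of the episode above 0.02 m).
It also fails if it takes over 72 s, if anything falls off the work surface, if the arm or the gripper's body presses on something with over 40 N, if the wrist force passes 120 N, or if a joint passes its speed limit or range.

ROBOT

A 6-joint arm with a two-finger parallel gripper is mounted at the origin on the work surface. World frame = base frame: x ahead of the robot, y to its left, z up, the work surface at z = 0. Lengths are in m, angles in rad, forces in N, time in s.
With the tool pointing down it reaches from about 0.275 to 0.975 m from the base axis. Payload 8.4 kg.
Tool frame: the origin (TCP) lies midway between the tips of the shut fingers; the grasp point (between the pads) lies 19 mm behind it (tcp_to_grasp is the distance from the TCP to the grasp point, in m); z points along the fingers, y is the line along which they close (so a half turn about z gives the same grasp; the last joint's range is limited). The gripper opens to 92 mm and grips with 3 to 60 N. Pads are 20 mm wide; open, the fingers measure 128 mm over their backs; the gripper's body (75 mm by 189 mm) begins 69 mm behind the grasp point.
Start: joints at [1.135, 0.353, 1.633, -0, 1.155, -0.002], TCP at [0.263, 0.567, 0.215] pointing down, gripper open.
Joint ranges: [-2.63, 2.63], [-0.92, 2.1], [0.06, 2.66], [-1.3, 4.44], [0, 2.69], [-3.02, 3.02]. Speed limits (rad/s): [2.22, 2.22, 2.79, 3.14, 3.14, 3.14].

INTERFACE

Orientations are given as a 3x3 rotation matrix whose columns are the frame's x, y, z axes.
In Python, from workcell import * gives the robot as it stands. The module is installed in compiled form; this text tells all that it offers.
- The arm moves only by the tool arm_command, never from a script. Its argument "deltas" is a list of rows, each a list of 5 numbers: the shift along the tool's x, y, z in units of 0.5 m (1.0 is 0.5 m), then the turn about the tool's z in units of 0.12 rad (1.0 is 0.12 rad), then the closure, from -1 (fully open) to 1 (shut). A call has 1 to 20 rows; each row shifts and turns the commanded pose from where the row before left it, along the tool's axes as they then stand; what a row does not reach is not made up. A row lasts 1/12 s, in which the tool goes at most 41.7 mm and 7.16 degrees, less where a joint would pass 70% of its speed; a pose out of reach is approached as far as the arm can. A call with a number of a shift or a turn outside -1 to 1 is refused whole. A call with a gripper value outside its range is refused whole. The fingers move at their own pace and stop on an object; the grip force is fixed at half the most. Time passes only in rows, so rows that do not move let the fingers close. It gives the time, the measured TCP pose, the force, the opening and the grip force at its end, in the units of the state.
- state(): the state, without advancing time (a new reading comes with each control period).
- camera(name): name is "scene" or "top"; returns a dict with "frame" (384x512x3 uint8, blue, green, red), "vfov" (degrees; the focal length in pixels is half the picture's height over the tangent of half this angle, whatever the lens; pixels are square), "cx", "cy" (the principal point, pixels), "dist" ([k1, k2, p1, p2, k3] as OpenCV has them; the pictures are not rectified), "eye" and "orientation" of the camera in the world. Camera axes: x right, y up, looking along -z (the intrinsics and any distortion apply to the point x, -y, -z); pixel columns grow to the right and rows downward; lengths in m; the calibration is good to about 2 mm. A picture is of the moment at which its call begins. There is no depth.
- hand_in(): hands the job in; it is judged then, once.
The state is a dict: "time_s": time; "joints": joint angles; "qd": joint speeds; "effort": joint torques, N m; "ee_pos": TCP position; "orientation": TCP orientation; "force": force on the tool from outside, world axes, zero at the start; "ft_torque": the same for the moment, N m; "width": finger opening in m; "grip_force": force on a finger pad.
Only numpy, scipy, OpenCV 4.12 (cv2) and the standard library are available. Lean on these libraries where they do the work, as an engineer would, in place of code of your own. Each camera call takes 0.05 s, during which the arm holds its last target. There are 200 camera calls.

## Working session

There is one attempt and no reset: what is moved stays moved. The work goes in short steps, Python scripts to look and compute and a tool call to move; the robot and the scene stay as the last step left them, time stands still between calls to the robot, and variables do not carry over. Pictures are saved under pics/ and viewed, at most 10 in all, crops included, and the job is handed in when it is done.

Besides the shell and the picture viewer there is one more tool, called by a JSON object that holds its "fn" and its "kwargs". arm_command: Moves the arm, as the interface text tells. Shifts and turns lie within -1 to 1; 1 stands for 0.5 m of shift or 0.12 rad of turn. Its arguments: {"type":"object","properties":{"deltas":{"type":"array","items":{"type":"array","items":{"type":"number","minimum":-1,"maximum":1}}}},"required":["deltas"]}

```bash
mkdir -p pics; cat > h.py <<'E'
from workcell import *
import numpy as np, cv2
def K(c):
    f=192/np.tan(np.radians(c["vfov"])/2); return np.array([[f,0,c["cx"]],[0,f,c["cy"]],[0,0,1.]])
def pt(c,u,v,z):
    n=cv2.undistortPoints(np.array([[[u,v]]],float),K(c),np.array(c["dist"]))[0,0]
    d=np.array(c["orientation"])@np.array([n[0],-n[1],-1]); e=np.array(c["eye"])
    return e+d*(z-e[2])/d[2]
def px(c,p):
    q=np.array(c["orientation"]).T@(np.array(p,float)-np.array(c["eye"])); q=np.array([[q[0],-q[1],-q[2]]])
    return cv2.projectPoints(q,np.zeros(3),np.zeros(3),K(c),np.array(c["dist"]))[0][0,0]
def save(c,name,crop=None,s=1):
    f=c["frame"]
    if crop: x,y,w,h=crop; f=f[y:y+h,x:x+w]
    cv2.imwrite("pics/"+name+".png",cv2.resize(f,None,fx=s,fy=s,interpolation=cv2.INTER_CUBIC))
E
python3 - <<'E'
from h import *
import pickle
for n in("scene","top"):
    c=camera(n); pickle.dump(c,open(n+"0.pkl","wb")); save(c,n+"0",None,1.5); print(n,c["vfov"],c["cx"],c["cy"],c["dist"],c["eye"],np.round(c["orientation"],3))
print(state())
E
```

```text
scene 57.72189835920695 255.6556274153458 185.24626948476478 [-0.03572616  0.          0.          0.          0.        ] [1.09545507 0.42187414 0.62970848] [[-0.738 -0.424  0.525]
 [ 0.675 -0.458  0.578]
 [-0.005  0.781  0.624]]
top 57.810788284857516 253.93685416966898 192.3841422653115 [-0.07631879  0.          0.          0.          0.        ] [ 0.44293752 -0.09265298  0.86430565] [[ 0.152  0.958 -0.243]
 [-0.988  0.146 -0.042]
 [-0.005  0.247  0.969]]
{'time_s': 0.1, 'joints': array([ 1.13461420e+00,  3.53575984e-01,  1.63402712e+00, -3.39536476e-05,
        1.15517125e+00, -2.39194283e-03]), 'qd': array([-1.77546994e-03, -2.14159459e-03, -1.26164983e-03,  6.76045602e-05,
       -1.01272768e-03,  7.24982115e-04]), 'effort': array([ 6.22247389e-04, -5.94896436e+01, -3.34938419e+01,  7.00397766e-02,
        1.82088150e-02, -5.33132322e-05]), 'ee_pos': array([0.26252468, 0.56673084, 0.21395454]), 'orientation': array([[-9.07384985e-01,  4.20300212e-01, -4.71089056e-04],
       [ 4.20300475e-01,  9.07384337e-01, -1.08417494e-03],
       [-2.82201259e-05, -1.18176301e-03, -9.99999301e-01]]), 'force': array([ 1.12344623,  0.43559552, -0.18887725]), 'ft_torque': array([-0.01530558, -0.0163693 ,  0.01966979]), 'grip_force': 0.0, 'width': 0.09229518844570474}
```

View pics/top0.png

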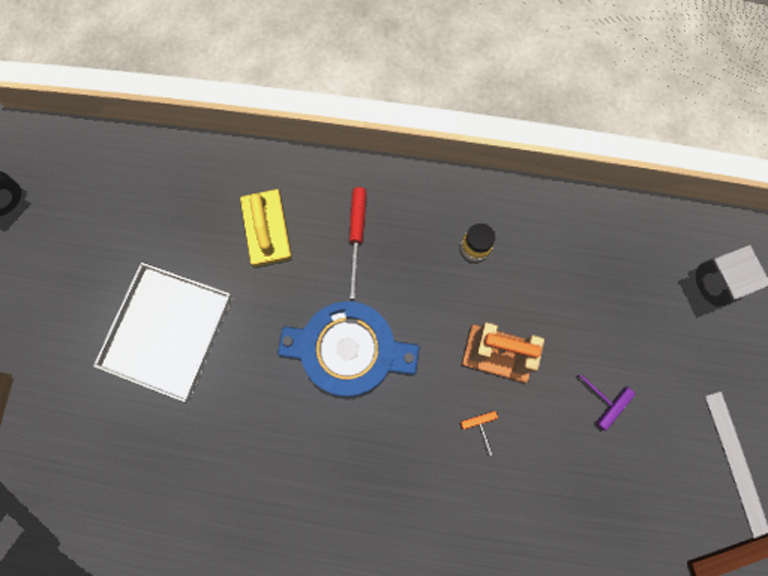

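View pics/scene0.png

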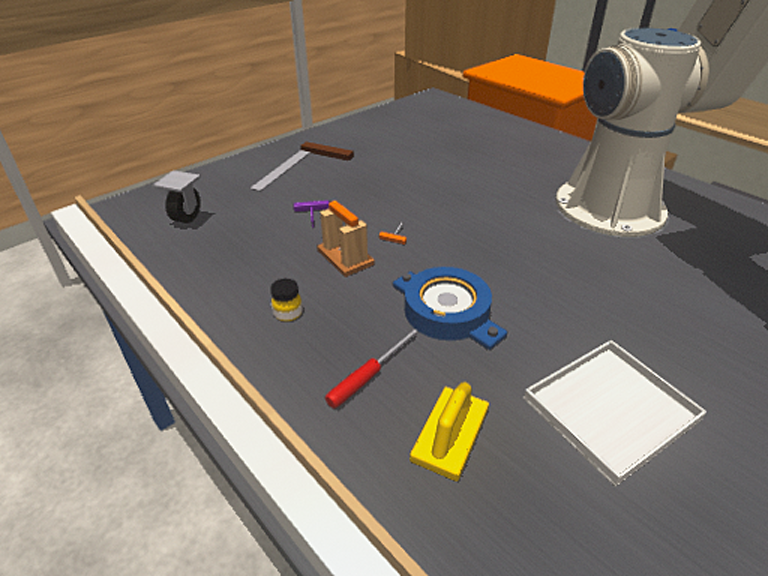

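Candidates for the pick in the top picture, at 1.5x scale: the orange one on the stand (514,345), a smaller orange one lying on the bench (480,420) and a purple one (615,408). I choose the one on the stand. The housing is at (347,349) with its slot near (338,316), and the tray is at (163,332). Next is a close crop of the stand and housing.

```bash
python3 - <<'E'
from h import *
import pickle
t=pickle.load(open("top0.pkl","rb"))["frame"];s=pickle.load(open("scene0.pkl","rb"))["frame"]
r=lambda f,x,y,w,h,k:cv2.resize(f[y:y+h,x:x+w],None,fx=k,fy=k,interpolation=cv2.INTER_CUBIC)
a=r(t,180,195,100,75,4);b=r(t,300,205,100,75,4);c=r(s,255,170,100,75,4);d=r(s,195,120,100,75,4)
cv2.imwrite("pics/m1.png",np.vstack([np.hstack([a,b]),np.hstack([c,d])]))
E
```

```text
(no output)
```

View pics/m1.png

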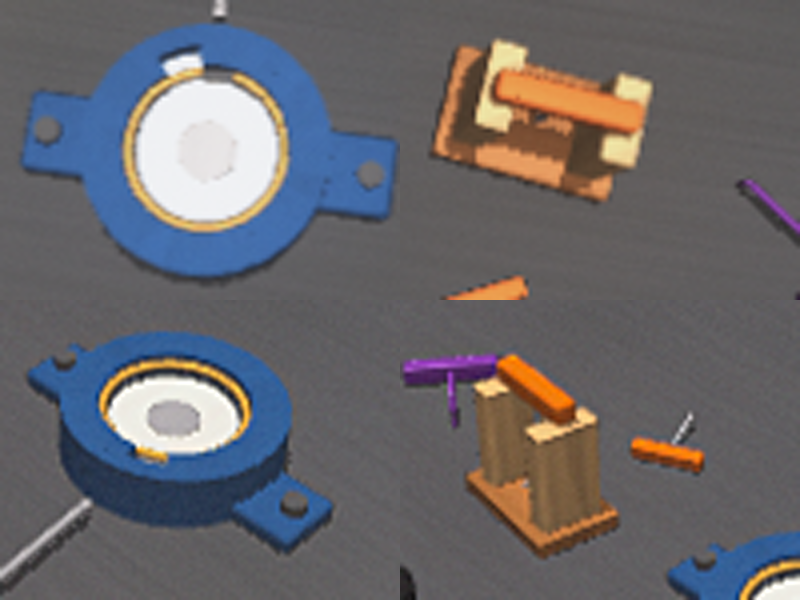

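The crop confirms the full-size orange handle lying across the cheeks. The ring's gap lies at about (222,77) in the housing crop, with the slot to its left at (183,62). A grey bit of shank or foot shows at (540,118) in the stand crop.

```bash
cat > m.py <<'E'
from h import *
import pickle
from scipy.optimize import least_squares
T=pickle.load(open("top0.pkl","rb"));S=pickle.load(open("scene0.pkl","rb"))
def mask(c,lo,hi,box):
    x,y,w,h=box; m=cv2.inRange(cv2.cvtColor(c["frame"],cv2.COLOR_BGR2HSV),lo,hi); o=np.zeros_like(m); o[y:y+h,x:x+w]=m[y:y+h,x:x+w]; return o
def circ(P):
    f=lambda p:np.hypot(P[:,0]-p[0],P[:,1]-p[1])-p[2]
    r=least_squares(f,[*P.mean(0),.047],loss="soft_l1",f_scale=.001); return r.x,np.std(r.fun)
if __name__=="__main__":
    for n,c,b in(("top",T,(205,205,55,55)),("scene",S,(275,178,50,30))):
        m=mask(c,(10,90,90),(30,255,255),b); v,u=np.nonzero(m)
        P=np.array([pt(c,a,e,.036)[:2] for a,e in zip(u,v)]); print(n,"ring",len(P),circ(P))
    A=lambda ox,oy,x,y:(ox+(x+.5)/4-.5,oy+(y+.5)/4-.5)
    for z in(.016,.02):
        p=[pt(T,*A(180,195,*q),z) for q in((47,128),(370,173))]; d=p[0]-p[1]; print("bolts top",p[0],p[1],(p[0]+p[1])/2,"yaw",np.degrees(np.arctan2(-d[0],d[1])),np.linalg.norm(d))
        p=[pt(S,*A(255,170,*q),z) for q in((293,202),(64,61))]; d=p[0]-p[1]; print("bolts sc",p[0],p[1],(p[0]+p[1])/2,"yaw",np.degrees(np.arctan2(-d[0],d[1])),np.linalg.norm(d))
    for n,c,b in(("top",T,(320,218,45,25)),("scene",S,(218,130,24,26))):
        m=mask(c,(5,150,80),(14,255,255),b); k,l,st,ce=cv2.connectedComponentsWithStats(m); i=1+np.argmax(st[1:,4])
        v,u=np.nonzero(l==i); print(n,"handle",st[i],ce[i])
        if n=="top":
            P=np.array([pt(c,a,e,.113)[:2] for a,e in zip(u,v)]); print(cv2.minAreaRect((P*1000).astype(np.float32)))
    for q in((498,88),(502,74),(640,133),(643,108)): print("h corner",pt(T,*A(300,205,q[0]-400,q[1]),.113))
    for q in((497,40),(528,46),(478,125),(505,130),(618,75),(652,82),(604,160),(636,168)): print("cheek",pt(T,*A(300,205,q[0]-400,q[1]),.095))
    print("grey top z.027",pt(T,*A(300,205,140,118),.027),"z.05",pt(T,*A(300,205,140,118),.05))
    print("grey scene",pt(S,*A(195,120,125,182),.027))
    t=[pt(T,x/1.5,y/1.5,.022) for x,y in((142,264),(230,294),(186,401),(96,365))]; print("tray",np.round(t,4),np.mean(t,0))
    t=[pt(S,x/1.5,y/1.5,.022) for x,y in((527,392),(611,342),(704,411),(617,479))]; print("tray s",np.round(t,4),np.mean(t,0))
E
python3 m.py
```

```text
top ring 238 (array([ 0.54669093, -0.01753391,  0.04668326]), np.float64(0.0014618583628164298))
scene ring 137 (array([ 0.54579487, -0.01758285,  0.04659938]), np.float64(0.0024128152617338963))
bolts top [0.54640864 0.08323174 0.016     ] [ 0.54932707 -0.11727912  0.016     ] [ 0.54786786 -0.01702369  0.016     ] yaw 0.8338798083200436 0.2005320973190494
bolts sc [0.54076658 0.07996277 0.016     ] [ 0.54690766 -0.11901275  0.016     ] [ 0.54383712 -0.01952499  0.016     ] yaw 1.7677866659150918 0.1990702724531955
bolts top [0.54592075 0.08240239 0.02      ] [ 0.54882542 -0.117163    0.02      ] [ 0.54737308 -0.0173803   0.02      ] yaw 0.8338798083200646 0.1995865320194247
bolts sc [0.5443819  0.08219127 0.02      ] [ 0.55048296 -0.11548739  0.02      ] [ 0.54743243 -0.01664806  0.02      ] yaw 1.7677866659150783 0.19777278167859383
top handle [323 222  38  18 308] [341.31168831 230.18506494]
((571.63916015625, -261.46630859375), (81.8159408569336, 36.536407470703125), 84.26146697998047)
scene handle [219 134  20  17 122] [228.85245902 142.97540984]
h corner [ 0.5783998  -0.2232638
[... 228 characters left out ...]
85  0.095     ]
cheek [ 0.55938868 -0.21756292  0.095     ]
cheek [ 0.55884656 -0.23274776  0.095     ]
cheek [ 0.59897836 -0.29266431  0.095     ]
cheek [ 0.59785869 -0.31210172  0.095     ]
cheek [ 0.55038769 -0.28904124  0.095     ]
cheek [ 0.54857904 -0.30714232  0.095     ]
grey top z.027 [ 0.57947028 -0.26544058  0.027     ] z.05 [ 0.57571985 -0.26069427  0.05      ]
grey scene [ 0.58859491 -0.26792362  0.027     ]
tray [[0.6354 0.3565 0.022 ]
 [0.6069 0.1922 0.022 ]
 [0.4231 0.2246 0.022 ]
 [0.4545 0.3891 0.022 ]] [0.52996962 0.2905726  0.022     ]
tray s [[0.6107 0.1996 0.022 ]
 [0.426  0.2324 0.022 ]
 [0.4541 0.3936 0.022 ]
 [0.6426 0.3605 0.022 ]] [0.53333695 0.29654739 0.022     ]
```

```bash
cat >> h.py <<'E'
def to(x,y,z,yaw=None):
    "units still to go (turn first, then shifts along turned tool axes); yaw = angle of tool y in deg"
    s=state(); R=np.array(s["orientation"]); cur=np.degrees(np.arctan2(R[1,1],R[0,1])); yaw=cur if yaw is None else yaw
    a=np.radians(yaw); d=np.array([x,y,z])-s["ee_pos"]
    t=-(np.radians((yaw-cur+180)%360-180))/.12
    ty=np.array([np.cos(a),np.sin(a),0]);tx=np.array([-np.sin(a),np.cos(a),0])
    print("turn %.2f  x %.4f y %.4f z %.4f"%(t,d@tx/.5,d@ty/.5,-d[2]/.5),"cur yaw %.2f"%cur,np.round(s["ee_pos"],4),"F",np.round(s["force"],1),"t",round(s["time_s"],2),"w",round(s["width"],4))
E
python3 - <<'E'
from h import *
import pickle
to(.577,-.2634,.16,-7.7)
S=pickle.load(open("scene0.pkl","rb"))
for q in((.591,-.2655,.027),(.577,-.2634,.027),(.563,-.2613,.027)):
    u=px(S,q); print((u-[195,120])*4+[400,300])
E
```

```text
turn 10.60  x -1.5610 y 0.8457 z 0.1079 cur yaw 65.15 [0.2625 0.5667 0.214 ] F [ 1.1  0.4 -0.2] t 0.1 w 0.0923
[523.00902069 483.1500971 ]
[539.36487162 476.96847191]
[555.53214609 470.85948094]
```

{"fn": "arm_command", "kwargs": {"deltas": [[0,0,0,1,-1],[0,0,0,1,-1],[0,0,0,1,-1],[0,0,0,1,-1],[0,0,0,1,-1],[0,0,0,1,-1],[0,0,0,1,-1],[0,0,0,1,-1],[0,0,0,1,-1],[0,0,0,1,-1],[0,0,0,0.6,-1],[0,0,0,0,-1]]}}

```text
time_s: 1.1
ee_pos: [0.2626, 0.5669, 0.2142]
orientation: [[0.138, 0.99, -0.0], [0.99, -0.138, -0.001], [-0.001, -0.0, -1.0]]
force: [0.1, -0.4, 0.3]
width: 0.092
grip_force: 0.0
```

{"fn": "arm_command", "kwargs": {"deltas": [[-0.06,0.0325,0,0,-1],[-0.06,0.0325,0,0,-1],[-0.06,0.0325,0,0,-1],[-0.06,0.0325,0,0,-1],[-0.06,0.0325,0,0,-1],[-0.06,0.0325,0,0,-1],[-0.06,0.0325,0,0,-1],[-0.06,0.0325,0,0,-1],[-0.06,0.0325,0,0,-1],[-0.06,0.0325,0,0,-1],[-0.06,0.0325,0,0,-1],[-0.06,0.0325,0,0,-1],[-0.06,0.0325,0,0,-1],[-0.06,0.0325,0,0,-1],[-0.06,0.0325,0,0,-1],[-0.06,0.0325,0,0,-1],[-0.06,0.0325,0,0,-1],[-0.06,0.0325,0,0,-1],[-0.06,0.0325,0,0,-1],[-0.06,0.0325,0,0,-1]]}}

```text
time_s: 2.77
ee_pos: [0.5041, -0.0729, 0.2145]
orientation: [[0.132, 0.991, -0.0], [0.991, -0.132, 0.0], [0.0, -0.0, -1.0]]
force: [0.5, 0.2, 0.3]
width: 0.092
grip_force: 0.0
```

```bash
python3 -c "
from h import *
to(.577,-.2634,.16,-7.7)"
```

```text
turn 0.02  x -0.3580 y 0.1955 z 0.1091 cur yaw -7.57 [ 0.5041 -0.0729  0.2145] F [0.5 0.2 0.3] t 2.77 w 0.092
```

{"fn": "arm_command", "kwargs": {"deltas": [[-0.051,0.028,0,0,-1],[-0.051,0.028,0,0,-1],[-0.051,0.028,0,0,-1],[-0.051,0.028,0,0,-1],[-0.051,0.028,0,0,-1],[-0.051,0.028,0,0,-1],[-0.052,0.0275,0,0,-1],[0,0,0.04,0,-1],[0,0,0.04,0,-1],[0,0,0.04,0,-1],[0,0,0.04,0,-1],[0,0,0.04,0,-1],[0,0,0.04,0,-1],[0,0,0.0185,0,-1],[0,0,0,0,-1]]}}

```text
time_s: 4.02
ee_pos: [0.5751, -0.261, 0.0829]
orientation: [[0.133, 0.991, -0.004], [0.991, -0.133, 0.002], [0.001, -0.004, -1.0]]
force: [-0.6, 0.5, -0.6]
width: 0.0919
grip_force: 0.0
```

{"fn": "arm_command", "kwargs": {"deltas": [[0,0,0,0,0],[0,0,0,0,0.5],[0,0,0,0,0.6],[0,0,0,0,0.7],[0,0,0,0,0.8],[0,0,0,0,0.9],[0,0,0,0,1],[0,0,0,0,1],[0,0,0,0,1],[0,0,0,0,1],[0,0,0,0,1]]}}

```text
time_s: 4.93
ee_pos: [0.5768, -0.2617, 0.0853]
orientation: [[0.135, 0.991, 0.0], [0.991, -0.135, -0.0], [-0.0, 0.0, -1.0]]
force: [1.4, 0.5, -0.4]
width: 0.0207
grip_force: 0.2
```

{"fn": "arm_command", "kwargs": {"deltas": [[0,0,0,0,1],[0,0,0,0,1],[0,0,0,0,1],[0,0,0,0,1]]}}

```text
time_s: 5.27
ee_pos: [0.5768, -0.2617, 0.0853]
orientation: [[0.135, 0.991, 0.0], [0.991, -0.135, -0.0], [-0.0, 0.0, -1.0]]
force: [0.7, 0.7, -0.7]
width: 0.0177
grip_force: 30.0
```

{"fn": "arm_command", "kwargs": {"deltas": [[0,0,-0.01,0,1],[0,0,-0.02,0,1],[0,0,-0.04,0,1],[0,0,-0.06,0,1],[0,0,-0.06,0,1],[0,0,-0.04,0,1],[0,0,-0.02,0,1],[0,0,0,0,1],[0,0,0,0,1]]}}

```text
time_s: 6.02
ee_pos: [0.5765, -0.2616, 0.2103]
orientation: [[0.135, 0.991, 0.0], [0.991, -0.135, -0.0], [-0.0, 0.0, -1.0]]
force: [-0.2, 0.3, -2.5]
width: 0.0177
grip_force: 30.0
```

```bash
python3 - <<'E'
from h import *
to(.5463,-.0175,.2,25.1)
c=camera("scene"); p=state()["ee_pos"]; u=px(c,p-[0,0,.03]); print(u)
x,y=int(u[0])-50,int(u[1])-37; x=max(x,0);y=max(y,0)
save(c,"lift",(x,y,100,75),6); print(x,y)
g=p+[0,0,.019]; A=lambda q:(px(c,q)-[x,y]+.5)*6-.5
a=np.radians(-7.7); print("pred shank bottom",A(g-[0,0,.077]),"tip",A(g-[0,0,.077]+.0157*np.array([np.cos(a),np.sin(a),0])))
E
```

```text
turn -4.78  x 0.4678 y 0.1523 z 0.0206 cur yaw -7.74 [ 0.5765 -0.2616  0.2103] F [-0.2  0.3 -2.5] t 6.02 w 0.0177
[227.79514945 118.76273805]
177 81
pred shank bottom [310.51838065 283.39663029] tip [281.27993224 293.17052117]
```

View pics/lift.png

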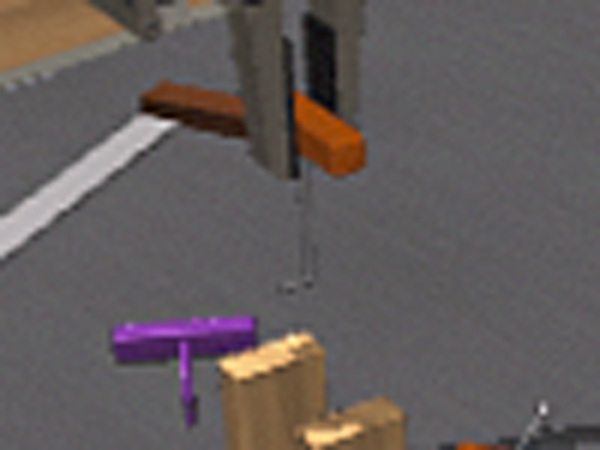

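The view shows the pick held upright. The shank's bottom is at (307,283) and the foot's tip at (280,290), so the foot points along tool +y as predicted.

{"fn": "arm_command", "kwargs": {"deltas": [[0,0,0,-0.8,1],[0,0,0,-0.8,1],[0,0,0,-0.8,1],[0,0,0,-0.8,1],[0,0,0,-0.8,1],[0,0,0,-0.78,1],[0,0,0,0,1]]}}

```text
time_s: 6.65
ee_pos: [0.5757, -0.2613, 0.2082]
orientation: [[-0.428, 0.904, -0.003], [0.904, 0.428, 0.001], [0.003, -0.002, -1.0]]
force: [-1.0, 0.1, -1.6]
width: 0.0178
grip_force: 30.0
```

```bash
python3 -c "
from h import *
to(.5657,-.0071,.095,25.1)"
```

```text
turn 0.04  x 0.4688 y 0.1975 z 0.2264 cur yaw 25.37 [ 0.5757 -0.2613  0.2082] F [-1.   0.1 -1.6] t 6.65 w 0.0178
```

{"fn": "arm_command", "kwargs": {"deltas": [[0.02,0.01,0,0,1],[0.05,0.02,0,0,1],[0.06,0.025,0,0,1],[0.06,0.025,0,0,1],[0.06,0.025,0,0,1],[0.06,0.025,0,0,1],[0.06,0.025,0,0,1],[0.06,0.025,0,0,1],[0.03,0.015,0,0,1],[0.009,0.003,0,0,1],[0,0,0.03,0,1],[0,0,0.05,0,1],[0,0,0.04,0,1],[0,0,0,0,1],[0,0,0,0,1],[0,0,0,0,1]]}}

```text
time_s: 7.98
ee_pos: [0.5672, -0.0076, 0.1511]
orientation: [[-0.423, 0.906, 0.001], [0.906, 0.423, -0.0], [-0.0, 0.0, -1.0]]
force: [-0.2, -0.4, -0.3]
width: 0.0178
grip_force: 30.0
```

```bash
python3 - <<'E'
from h import *
to(.5657,-.0071,.088,25.1)
for n in("scene","top"):
    c=camera(n); p=state()["ee_pos"]; R=np.array(state()["orientation"]); f=p-[0,0,.0583]-R[:,0]*.0012; u=px(c,f)
    x,y=int(u[0])-50,int(u[1])-37; save(c,"hov"+n,(x,y,100,75),4)
    A=lambda q:np.round((px(c,q)-[x,y]+.5)*4-.5)
    print(n,"shank bottom",A(f),"tip",A(f+R[:,1]*.0157), "slot", A([.5463+.05*.9056,-.0175+.05*.4242,.041]))
a=cv2.imread("pics/hovscene.png");b=cv2.imread("pics/hovtop.png");cv2.imwrite("pics/hov.png",np.hstack([a,b]))
E
```

```text
turn -0.01  x 0.0021 y -0.0023 z 0.1261 cur yaw 25.05 [ 0.5672 -0.0076  0.1511] F [-0.2 -0.4 -0.3] t 7.98 w 0.0178
scene shank bottom [203. 152.] tip [196. 166.] slot [187. 241.]
top shank bottom [202. 150.] tip [194. 124.] slot [195. 124.]
```

View pics/hov.png

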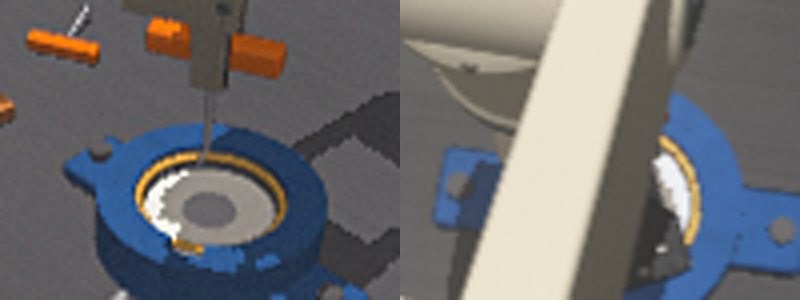

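The left view shows the pick above the bore with the foot pointing at the slot (brass wire visible at 187,245). In the right view the arm hides the pick. Descending.

{"fn": "arm_command", "kwargs": {"deltas": [[0.002,-0.002,0.02,0,1],[0,0,0.03,0,1],[0,0,0.03,0,1],[0,0,0.02,0,1],[0,0,0.01,0,1],[0,0,0.008,0,1],[0,0,0.004,0,1],[0,0,0,0,1],[0,0,0,0,1],[0,0,0,0,1]]}}

```text
time_s: 8.92
ee_pos: [0.5659, -0.0069, 0.0899]
orientation: [[-0.425, 0.905, 0.001], [0.905, 0.425, -0.0], [-0.0, 0.001, -1.0]]
force: [0.8, -0.4, -1.4]
width: 0.0178
grip_force: 30.0
```

{"fn": "arm_command", "kwargs": {"deltas": [[0,0,0.001,0,1],[0,0,0.001,0,1],[0,0,0,0,1],[0,0,0,0,1]]}}

```text
time_s: 9.25
ee_pos: [0.5655, -0.0069, 0.0884]
orientation: [[-0.425, 0.905, 0.0], [0.905, 0.425, 0.0], [-0.0, 0.0, -1.0]]
force: [0.1, 0.4, -1.5]
width: 0.0177
grip_force: 30.0
```

{"fn": "arm_command", "kwargs": {"deltas": [[0,0,0.001,0,1],[0,0,0.001,0,1],[0,0,0,0,1],[0,0,0,0,1]]}}

```text
time_s: 9.58
ee_pos: [0.5654, -0.0069, 0.0873]
orientation: [[-0.425, 0.905, -0.0], [0.905, 0.425, -0.0], [0.0, -0.0, -1.0]]
force: [-0.1, -0.5, -1.3]
width: 0.0176
grip_force: 30.0
```

{"fn": "arm_command", "kwargs": {"deltas": [[0,0,0.001,0,1],[0,0,0.001,0,1],[0,0,0,0,1],[0,0,0,0,1]]}}

```text
time_s: 9.92
ee_pos: [0.5654, -0.0069, 0.0863]
orientation: [[-0.425, 0.905, -0.0], [0.905, 0.425, 0.0], [0.0, -0.0, -1.0]]
force: [0.3, 0.7, -1.8]
width: 0.0174
grip_force: 30.0
```

{"fn": "arm_command", "kwargs": {"deltas": [[0,0,0.001,0,1],[0,0,0,0,1],[0,0,0,0,1]]}}

```text
time_s: 10.17
ee_pos: [0.5655, -0.0069, 0.0859]
orientation: [[-0.425, 0.905, 0.0], [0.905, 0.425, 0.0], [-0.0, 0.0, -1.0]]
force: [0.3, 0.4, -0.1]
width: 0.018
grip_force: 30.0
```

The foot touches the floor lightly at TCP z 0.0859, as predicted. Up 0.75 mm, then outward.

{"fn": "arm_command", "kwargs": {"deltas": [[0,0,-0.0015,0,1],[0,0,0,0,1],[0,0.004,0,0,1],[0,0.004,0,0,1],[0,0.004,0,0,1],[0,0,0,0,1],[0,0,0,0,1]]}}

```text
time_s: 10.75
ee_pos: [0.571, -0.0042, 0.0865]
orientation: [[-0.425, 0.905, -0.0], [0.905, 0.425, 0.0], [0.0, -0.0, -1.0]]
force: [0.4, 0.3, -1.2]
width: 0.0179
grip_force: 30.0
```

{"fn": "arm_command", "kwargs": {"deltas": [[0,0.003,0,0,1],[0,0.003,0,0,1],[0,0.003,0,0,1],[0,0,0,0,1],[0,0,0,0,1]]}}

```text
time_s: 11.17
ee_pos: [0.5751, -0.0024, 0.0866]
orientation: [[-0.425, 0.905, 0.0], [0.905, 0.425, -0.0], [-0.0, 0.0, -1.0]]
force: [-0.2, 0.4, -1.7]
width: 0.0178
grip_force: 30.0
```

{"fn": "arm_command", "kwargs": {"deltas": [[0,0.003,0,0,1],[0,0.003,0,0,1],[0,0.003,0,0,1],[0,0.002,0,0,1],[0,0,0,0,1],[0,0,0,0,1]]}}

```text
time_s: 11.67
ee_pos: [0.58, -0.0, 0.0866]
orientation: [[-0.425, 0.905, -0.0], [0.905, 0.425, 0.0], [0.0, -0.0, -1.0]]
force: [-0.2, 0.2, -1.7]
width: 0.018
grip_force: 30.0
```

{"fn": "arm_command", "kwargs": {"deltas": [[0,0,-0.002,0,1],[0,0,-0.002,0,1],[0,0,0,0,1],[0,0,0,0,1]]}}

```text
time_s: 12.0
ee_pos: [0.5797, -0.0001, 0.0884]
orientation: [[-0.425, 0.905, -0.0], [0.905, 0.425, 0.0], [0.0, -0.0, -1.0]]
force: [-0.4, -0.0, -4.9]
width: 0.0181
grip_force: 30.0
```

{"fn": "arm_command", "kwargs": {"deltas": [[0,0,-0.002,0,1],[0,0,-0.002,0,1],[0,0,0,0,1],[0,0,0,0,1]]}}

```text
time_s: 12.33
ee_pos: [0.5794, -0.0003, 0.0901]
orientation: [[-0.425, 0.905, -0.001], [0.905, 0.425, -0.0], [0.0, -0.001, -1.0]]
force: [0.4, -1.8, -12.3]
width: 0.018
grip_force: 30.0
```

{"fn": "arm_command", "kwargs": {"deltas": [[0,0,-0.002,0,1],[0,0,-0.002,0,1],[0,0,0,0,1],[0,0,0,0,1]]}}

```text
time_s: 12.67
ee_pos: [0.5796, -0.0005, 0.0926]
orientation: [[-0.425, 0.905, -0.001], [0.905, 0.425, -0.001], [-0.0, -0.001, -1.0]]
force: [-0.5, -4.3, -11.0]
width: 0.018
grip_force: 30.0
```

{"fn": "arm_command", "kwargs": {"deltas": [[0,0,-0.002,0,1],[0,0,-0.002,0,1],[0,0,0,0,1],[0,0,0,0,1]]}}

```text
time_s: 13.0
ee_pos: [0.5806, 0.0005, 0.0954]
orientation: [[-0.425, 0.905, 0.002], [0.905, 0.425, 0.001], [0.0, 0.002, -1.0]]
force: [0.2, 0.7, -2.3]
width: 0.0176
grip_force: 30.0
```

{"fn": "arm_command", "kwargs": {"deltas": [[0,0,-0.002,0,1],[0,0,-0.002,0,1],[0,0,0,0,1],[0,0,0,0,1]]}}

```text
time_s: 13.33
ee_pos: [0.5804, 0.0001, 0.0969]
orientation: [[-0.425, 0.905, 0.001], [0.905, 0.425, 0.0], [-0.0, 0.001, -1.0]]
force: [0.8, 1.1, -3.7]
width: 0.0177
grip_force: 30.0
```

{"fn": "arm_command", "kwargs": {"deltas": [[0,0,-0.002,0,1],[0,0,-0.002,0,1],[0,0,0,0,1],[0,0,0,0,1]]}}

```text
time_s: 13.67
ee_pos: [0.58, -0.0001, 0.0988]
orientation: [[-0.425, 0.905, 0.0], [0.905, 0.425, -0.0], [-0.0, 0.0, -1.0]]
force: [0.1, 0.3, -2.4]
width: 0.018
grip_force: 30.0
```

```bash
python3 - <<'E'
from h import *
c=camera("scene");d=camera("top"); print(px(c,[.5463,-.0175,.041]),px(d,[.5463,-.0175,.041]))
r=lambda f,x,y,w,h,k:cv2.resize(f[y:y+h,x:x+w],None,fx=k,fy=k,interpolation=cv2.INTER_CUBIC)
cv2.imwrite("pics/snap.png",np.hstack([r(c["frame"],250,160,100,75,4),r(d["frame"],180,195,100,75,4)]))
E
```

```text
[298.18317644 195.06529055] [230.89028785 231.5195477 ]
```

View pics/snap.png

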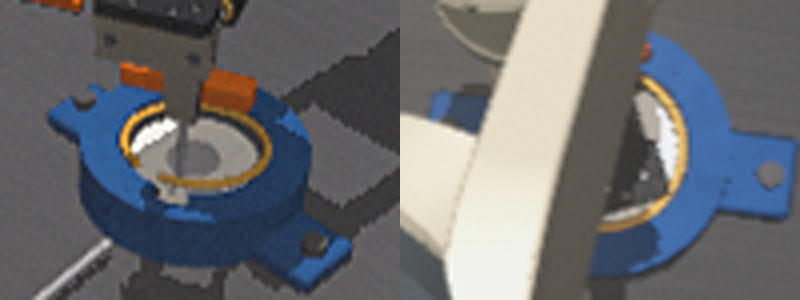

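```bash
python3 - <<'E'
from h import *
from m import mask,circ
for n,b in(("scene",(278,183,45,30)),("top",(225,205,45,55))):
    c=camera(n); m=mask(c,(10,90,70),(30,255,255),b); v,u=np.nonzero(m)
    for z in(.036,.046): print(n,len(u),z,circ(np.array([pt(c,a,e,z)[:2] for a,e in zip(u,v)])))
    P=np.array([pt(c,a,e,.046)[:2] for a,e in zip(u,v)])-[.5463,-.0175]; A=np.degrees(np.arctan2(P[:,1],P[:,0]))-1
    for a in range(-180,180,15):
        k=(A>=a)&(A<a+15)
        if k.sum()>2: print(a+7,k.sum(),round(float(np.hypot(*P[k].T).mean())*1000,1),end=" | ")
    print()
print(state()["force"],state()["ee_pos"])
E
```

```text
scene 217 0.036 (array([ 0.53894536, -0.02153042,  0.04533213]), np.float64(0.005468653778168395))
scene 217 0.046 (array([ 0.54831795, -0.01406258,  0.0445684 ]), np.float64(0.005376481783056811))
-173 31 46.7 | -158 20 40.7 | -143 7 38.3 | -98 7 37.7 | -83 9 39.0 | -68 6 41.3 | -53 8 44.1 | -38 9 45.9 | -23 6 47.4 | -8 5 47.7 | 22 11 46.5 | 37 10 47.0 | 52 10 46.7 | 67 11 47.7 | 82 10 48.3 | 97 8 49.5 | 112 7 48.3 | 127 7 46.6 | 142 7 43.4 | 157 9 40.2 | 172 14 41.5 | 
top 120 0.036 (array([ 0.54687755, -0.01622459,  0.04750214]), np.float64(0.002275664563587666))
top 120 0.046 (array([ 0.54562252, -0.01714734,  0.0469287 ]), np.float64(0.0022482045936891796))
-173 7 47.9 | -158 11 47.1 | -143 11 47.2 | -128 12 46.9 | -113 11 46.6 | -98 11 47.1 | -83 10 46.8 | -68 11 46.4 | -53 12 45.6 | -38 13 45.9 | -23 9 45.8 | 
[-0.02919997  0.43257261 -1.95283896] [ 5.79966955e-01 -1.99971039e-04  9.86804373e-02]
```

The ring's front and +y side are raised but the back and -y side still sit in the groove, so only one lip has been passed. I keep drawing gently.

{"fn": "arm_command", "kwargs": {"deltas": [[0,0,-0.002,0,1],[0,0,-0.002,0,1],[0,0,0,0,1],[0,0,0,0,1]]}}

```text
time_s: 14.2
ee_pos: [0.5799, -0.0001, 0.1007]
orientation: [[-0.425, 0.905, 0.0], [0.905, 0.425, -0.0], [-0.0, -0.0, -1.0]]
force: [-0.5, 0.5, -2.7]
width: 0.018
grip_force: 30.0
```

{"fn": "arm_command", "kwargs": {"deltas": [[0,0,-0.002,0,1],[0,0,-0.002,0,1],[0,0,0,0,1],[0,0,0,0,1]]}}

```text
time_s: 14.53
ee_pos: [0.58, -0.0001, 0.1028]
orientation: [[-0.425, 0.905, 0.0], [0.905, 0.425, -0.0], [-0.0, 0.0, -1.0]]
force: [0.2, -0.1, -0.9]
width: 0.0176
grip_force: 30.0
```

{"fn": "arm_command", "kwargs": {"deltas": [[0,0,-0.002,0,1],[0,0,-0.002,0,1],[0,0,0,0,1],[0,0,0,0,1]]}}

```text
time_s: 14.87
ee_pos: [0.5801, -0.0001, 0.1048]
orientation: [[-0.425, 0.905, 0.0], [0.905, 0.425, -0.0], [-0.0, 0.0, -1.0]]
force: [0.8, -0.3, -2.1]
width: 0.018
grip_force: 30.0
```

{"fn": "arm_command", "kwargs": {"deltas": [[0,0,-0.002,0,1],[0,0,-0.002,0,1],[0,0,0,0,1],[0,0,0,0,1]]}}

```text
time_s: 15.2
ee_pos: [0.5799, -0.0001, 0.1066]
orientation: [[-0.425, 0.905, 0.0], [0.905, 0.425, -0.0], [-0.0, 0.0, -1.0]]
force: [-0.2, 0.2, -1.3]
width: 0.018
grip_force: 30.0
```

```bash
python3 - <<'E'
from h import *
c=camera("scene")
save(c,"snap2",(265,160,75,56),10)
E
```

```text
(no output)
```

View pics/snap2.png

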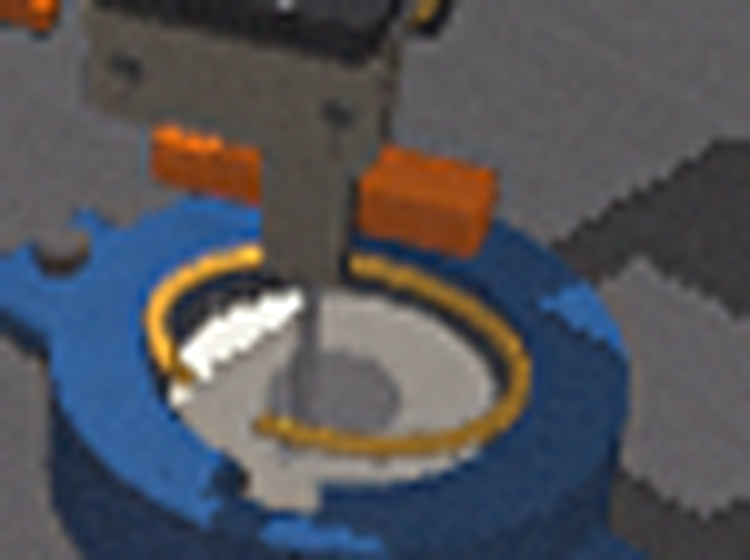

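The view shows the +y half raised on the foot at (280,428). The -y half (150,320), with its end at (185,375), is still in the bore under its lip. I continue upward.

{"fn": "arm_command", "kwargs": {"deltas": [[0,0,-0.002,0,1],[0,0,-0.002,0,1],[0,0,0,0,1],[0,0,-0.002,0,1],[0,0,-0.002,0,1],[0,0,0,0,1],[0,0,0,0,1]]}}

```text
time_s: 15.83
ee_pos: [0.5801, -0.0001, 0.1107]
orientation: [[-0.425, 0.905, 0.0], [0.905, 0.425, -0.0], [-0.0, 0.0, -1.0]]
force: [0.4, 1.1, -1.8]
width: 0.0177
grip_force: 30.0
```

{"fn": "arm_command", "kwargs": {"deltas": [[0,0,-0.002,0,1],[0,0,-0.002,0,1],[0,0,0,0,1],[0,0,-0.002,0,1],[0,0,-0.002,0,1],[0,0,0,0,1],[0,0,0,0,1]]}}

```text
time_s: 16.42
ee_pos: [0.58, -0.0001, 0.1147]
orientation: [[-0.425, 0.905, 0.0], [0.905, 0.425, -0.0], [-0.0, 0.0, -1.0]]
force: [0.1, 0.2, -2.3]
width: 0.0176
grip_force: 30.0
```

{"fn": "arm_command", "kwargs": {"deltas": [[0,0,-0.002,0,1],[0,0,-0.002,0,1],[0,0,0,0,1],[0,0,-0.002,0,1],[0,0,-0.002,0,1],[0,0,0,0,1],[0,0,0,0,1]]}}

```text
time_s: 17.0
ee_pos: [0.5801, -0.0001, 0.1187]
orientation: [[-0.425, 0.905, 0.0], [0.905, 0.425, -0.0], [-0.0, 0.0, -1.0]]
force: [0.1, 0.5, -1.1]
width: 0.0178
grip_force: 30.0
```

```bash
python3 - <<'E'
from h import *
c=camera("scene")
save(c,"snap3",(255,150,85,64),8)
E
```

```text
(no output)
```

View pics/snap3.png

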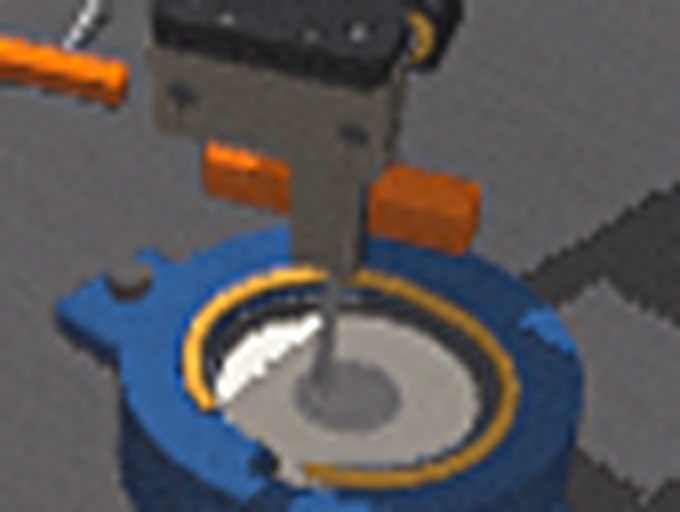

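The ring has now sprung wide. Its ends at (210,405) and (310,470) lie on the rim, and the foot at (320,390) is clear above it. I check with a fit.

{"fn": "arm_command", "kwargs": {"deltas": [[0,0,-0.01,0,1],[0,0,-0.02,0,1],[0,0,-0.04,0,1],[0,0,-0.05,0,1],[0,0,-0.04,0,1],[0,0,-0.02,0,1],[0,0,0,0,1]]}}

```text
time_s: 17.63
ee_pos: [0.5816, -0.0001, 0.2117]
orientation: [[-0.425, 0.905, 0.005], [0.905, 0.425, -0.0], [-0.002, 0.004, -1.0]]
force: [0.4, -0.0, -1.8]
width: 0.0174
grip_force: 30.0
```

```bash
cat > ring.py <<'E'
from h import *
from m import mask,circ
for n,b in(("scene",(275,180,48,34)),("top",(200,200,65,65))):
    c=camera(n); m=mask(c,(10,90,70),(30,255,255),b); v,u=np.nonzero(m)
    P=np.array([pt(c,a,e,.046)[:2] for a,e in zip(u,v)]); r,s=circ(P); print(n,len(u),r,s)
    P-=r[:2]; A=np.degrees(np.arctan2(P[:,1],P[:,0]))
    for a in range(-180,180,10):
        k=(A>=a)&(A<a+10)
        if k.sum()>1: print(a+5,k.sum(),round(float(np.hypot(*P[k].T).mean())*1000,1),end=" | ")
    print()
E
python3 ring.py; python3 -c "
from h import *
to(.5768,-.2617,.2,-7.74)"
```

```text
scene 199 [ 0.55471651 -0.01104863  0.05085173] 0.0026689033009086125
-175 6 48.3 | -165 7 49.2 | -155 7 49.5 | -145 7 50.0 | -135 6 51.5 | -125 7 53.7 | -115 7 51.2 | -105 7 52.9 | -95 7 52.6 | -85 5 52.5 | -75 6 51.7 | -65 5 51.2 | -55 4 51.0 | -45 6 49.0 | -35 7 49.7 | -25 4 47.6 | 25 2 49.8 | 35 8 48.1 | 45 6 50.7 | 55 8 51.1 | 65 8 51.4 | 75 7 51.9 | 85 7 52.2 | 95 5 52.7 | 105 7 52.0 | 115 5 51.5 | 125 8 51.8 | 135 5 51.0 | 145 5 51.1 | 155 6 49.5 | 165 6 48.8 | 175 8 48.0 | 
top 158 [ 0.55336585 -0.01646861  0.04806833] 0.0022151591249066813
-175 9 46.8 | -165 9 47.7 | -155 8 47.9 | -145 9 47.7 | -135 10 48.2 | -125 8 48.7 | -115 9 48.8 | -105 7 48.9 | -95 7 48.4 | -85 12 48.0 | -75 8 47.8 | -65 9 47.7 | -55 9 47.9 | -45 8 47.5 | -35 8 47.5 | -25 8 47.5 | 5 3 56.5 | 165 7 49.3 | 175 8 47.4 | 
turn 4.78  x -0.5193 y 0.0646 z 0.0169 cur yaw 25.13 [ 5.798e-01 -1.000e-04  2.085e-01] F [-0.2 -1.  -1.9] t 17.73 w 0.0177
```

The ring is free and lies on the rim, shifted forward. Now I hang the pick back.

{"fn": "arm_command", "kwargs": {"deltas": [[0,0,0,0.8,1],[0,0,0,0.8,1],[0,0,0,0.8,1],[0,0,0,0.8,1],[0,0,0,0.8,1],[0,0,0,0.78,1],[-0.02,0,0,0,1],[-0.05,0,0,0,1],[-0.06,0,0,0,1],[-0.06,0,0,0,1],[-0.06,0,0,0,1],[-0.06,0,0,0,1],[-0.06,0,0,0,1],[-0.06,0,0,0,1],[-0.05,0,0,0,1],[-0.02,0,0,0,1],[0,0,0,0,1],[0,0,0,0,1],[0,0,0,0,1]]}}

```text
time_s: 19.32
ee_pos: [0.5461, -0.2467, 0.2081]
orientation: [[0.133, 0.991, -0.001], [0.991, -0.133, 0.001], [0.001, -0.001, -1.0]]
force: [-0.4, 0.8, -1.8]
width: 0.0175
grip_force: 30.0
```

```bash
python3 -c "
from h import *
to(.5768,-.2617,.0865,-7.74)"
```

```text
turn 0.01  x -0.0214 y 0.0649 z 0.2431 cur yaw -7.66 [ 0.5461 -0.2467  0.2081] F [-0.4  0.8 -1.8] t 19.32 w 0.0175
```

{"fn": "arm_command", "kwargs": {"deltas": [[-0.011,0.02,0,0,1],[-0.01,0.03,0,0,1],[0,0.015,0,0,1],[0,0,0,0,1],[0,0,0,0,1],[0,0,0.03,0,1],[0,0,0.05,0,1],[0,0,0.06,0,1],[0,0,0.05,0,1],[0,0,0.03,0,1],[0,0,0.013,0,1],[0,0,0,0,1],[0,0,0,0,1],[0,0,0,0,1]]}}

```text
time_s: 20.48
ee_pos: [0.5779, -0.2628, 0.0935]
orientation: [[0.134, 0.991, 0.002], [0.991, -0.134, -0.001], [-0.001, 0.002, -1.0]]
force: [0.6, 0.0, -1.7]
width: 0.018
grip_force: 30.0
```

```bash
python3 -c "
from h import *
to(.5768,-.2617,.0853,-7.74)"
```

```text
turn 0.00  x 0.0019 y -0.0025 z 0.0164 cur yaw -7.73 [ 0.5779 -0.2628  0.0935] F [ 0.6  0.  -1.7] t 20.48 w 0.018
```

{"fn": "arm_command", "kwargs": {"deltas": [[0.002,-0.002,0.006,0,1],[0,0,0.006,0,1],[0,0,0.002,0,1],[0,0,0.001,0,1],[0,0,0,0,1],[0,0,0,0,1]]}}

```text
time_s: 20.98
ee_pos: [0.5763, -0.2614, 0.0853]
orientation: [[0.135, 0.991, 0.0], [0.991, -0.135, -0.0], [0.0, 0.0, -1.0]]
force: [-2.3, 1.6, 5.6]
width: 0.0176
grip_force: 30.0
```

{"fn": "arm_command", "kwargs": {"deltas": [[0,0,0.001,0,1],[0,0,0,0,1],[0,0,0,0,1]]}}

```text
time_s: 21.23
ee_pos: [0.5763, -0.2615, 0.0853]
orientation: [[0.135, 0.991, 0.0], [0.991, -0.135, -0.0], [-0.0, 0.0, -1.0]]
force: [-4.0, 2.1, 10.1]
width: 0.0179
grip_force: 30.0
```

{"fn": "arm_command", "kwargs": {"deltas": [[0,0,-0.0015,0,1],[0,0,0,0,0.6],[0,0,0,0,0.4],[0,0,0,0,0],[0,0,0,0,0],[0,0,0,0,-0.3],[0,0,0,0,-0.3],[0,0,0,0,-0.3]]}}

```text
time_s: 21.9
ee_pos: [0.5762, -0.2615, 0.0848]
orientation: [[0.135, 0.991, -0.0], [0.991, -0.135, 0.0], [0.0, -0.0, -1.0]]
force: [0.6, -0.3, -0.3]
width: 0.0567
grip_force: 0.0
```

{"fn": "arm_command", "kwargs": {"deltas": [[0,0,-0.02,0,-0.3],[0,0,-0.04,0,-0.3],[0,0,-0.06,0,-0.3],[0,0,-0.06,0,-0.3],[0,0,-0.06,0,-0.3],[0,0,-0.02,0,-0.3],[-0.06,-0.03,0,0,-0.3],[-0.06,-0.06,0,0,-0.3],[-0.06,-0.06,0,0,-0.3],[0,-0.06,0,0,-0.3],[0,-0.06,0,0,-0.3],[0,-0.06,0,0,-0.3],[0,-0.06,0,0,-0.3],[0,0,0,0,-0.3]]}}

```text
time_s: 23.07
ee_pos: [0.3672, -0.3219, 0.2143]
orientation: [[0.136, 0.991, -0.003], [0.991, -0.136, 0.002], [0.001, -0.003, -1.0]]
force: [-0.1, -0.4, -0.7]
width: 0.0598
grip_force: 0.0
```

```bash
python3 ring.py; python3 - <<'E'
from h import *
import pickle
to(.5463,-.0175,.2)
c=camera("scene");d=camera("top"); pickle.dump((c,d),open("a.pkl","wb"))
r=lambda f,x,y,w,h,k:cv2.resize(f[y:y+h,x:x+w],None,fx=k,fy=k,interpolation=cv2.INTER_CUBIC)
cv2.imwrite("pics/after.png",np.vstack([np.hstack([r(c["frame"],255,160,80,60,5),r(d["frame"],190,200,80,60,5)]),np.hstack([r(c["frame"],195,120,80,60,5),r(d["frame"],300,200,80,60,5)])]))
E
```

```text
scene 195 [ 0.55471855 -0.0110605   0.05086149] 0.0026052293568082107
-175 6 48.3 | -165 7 49.2 | -155 7 49.5 | -145 7 50.0 | -135 6 51.5 | -125 7 53.7 | -115 7 51.2 | -105 7 52.9 | -95 7 52.6 | -85 5 52.5 | -75 6 51.7 | -65 5 51.2 | -55 4 51.0 | -45 6 49.0 | -35 7 49.7 | -25 4 47.6 | 35 7 48.5 | 45 6 50.7 | 55 8 51.1 | 65 8 51.4 | 75 7 51.9 | 85 7 52.2 | 95 5 52.7 | 105 7 52.0 | 115 5 51.5 | 125 8 51.8 | 135 4 50.3 | 145 5 51.1 | 155 6 49.5 | 165 6 48.8 | 175 7 48.7 | 
top 263 [ 0.55413712 -0.01259412  0.05084816] 0.0020363014169489254
-175 11 47.9 | -165 8 49.5 | -155 7 50.0 | -145 9 50.6 | -135 11 51.7 | -125 9 52.1 | -115 10 52.5 | -105 7 52.8 | -95 9 52.1 | -85 10 52.0 | -75 10 51.3 | -65 9 50.9 | -55 9 50.4 | -45 9 49.9 | -35 8 49.2 | -25 4 48.5 | 25 3 49.7 | 35 8 49.1 | 45 8 50.0 | 55 9 50.6 | 65 9 51.6 | 75 7 51.7 | 85 7 52.2 | 95 8 51.9 | 105 7 52.1 | 115 8 52.2 | 125 10 51.8 | 135 8 50.8 | 145 7 50.7 | 155 9 50.4 | 165 8 49.4 | 175 7 48.6 | 
turn -0.00  x 0.6539 y 0.2630 z 0.0302 cur yaw -7.81 [ 0.3716 -0.3235  0.2151] F [ 0.5 -1.   0.2] t 23.17 w 0.0597
```

View pics/after.png

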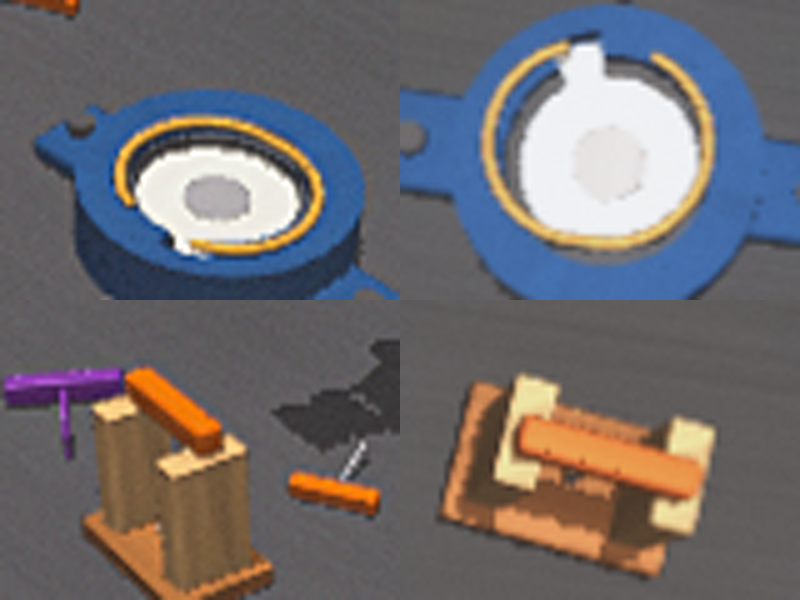

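The pick is back on its stand, its handle resting on both cheeks. The ring lies flat on the rim, its ends at (568,48) and (657,57) in the top crop. Next is the grip point on the +y half.

```bash
python3 - <<'E'
from h import *
from m import mask,circ
import pickle
c,d=pickle.load(open("a.pkl","rb"))
for n,k,b in(("scene",c,(275,180,48,34)),("top",d,(200,200,65,65))):
    v,u=np.nonzero(mask(k,(10,90,70),(30,255,255),b)); P=np.array([pt(k,a,e,.0455)[:2] for a,e in zip(u,v)])
    Q=P-[.5545,-.0118]; A=np.degrees(np.arctan2(Q[:,1],Q[:,0]))
    H=P[(A>10)&(A<165)]; r,s=circ(H); B=H-r[:2]; a=np.degrees(np.arctan2(B[:,1],B[:,0])); print(n,r,s,"angles",a.min(),a.max())
    g=np.mean(P[(A>35)&(A<49)],0); print("wire at 42",g)
to(.593,.0215,.09,43)
E
```

```text
scene [ 0.55351652 -0.00565724  0.04664035] 0.0019274916965194976 angles 20.46992265999933 171.10547817352906
wire at 42 [0.59097905 0.0221896 ]
top [ 0.55339118 -0.00788709  0.04761641] 0.0015121776111668424 angles 21.890811886280336 169.12012356684204
wire at 42 [0.5913921  0.02083606]
turn -7.38  x 0.2051 y 0.7929 z 0.2502 cur yaw -7.74 [ 0.373  -0.3239  0.2151] F [ 0.6 -0.  -0.7] t 23.27 w 0.0595
```

{"fn": "arm_command", "kwargs": {"deltas": [[0,0,0,-1,-0.3],[0,0,0,-1,-0.3],[0,0,0,-1,-0.3],[0,0,0,-1,-0.3],[0,0,0,-1,-0.3],[0,0,0,-1,-0.3],[0,0,0,-1,-0.3],[0,0,0,-0.88,-0.3],[0,0,0,0,-0.3],[0,0,0,0,-0.3]]}}

```text
time_s: 24.1
ee_pos: [0.373, -0.3235, 0.2147]
orientation: [[-0.723, 0.691, 0.0], [0.691, 0.723, 0.0], [0.0, 0.0, -1.0]]
force: [0.0, 0.5, -0.2]
width: 0.0596
grip_force: 0.0
```

```bash
python3 -c "
from h import *
to(.5859,.0273,.0600,46.5)"
```

```text
turn -0.03  x 0.1741 y 0.8021 z 0.3093 cur yaw 46.29 [ 0.373  -0.3235  0.2147] F [ 0.   0.5 -0.2] t 24.1 w 0.0596
```

{"fn": "arm_command", "kwargs": {"deltas": [[0.004,0.02,0,0,-0.3],[0.008,0.04,0,0,-0.3],[0.013,0.06,0,0,-0.3],[0.013,0.06,0,0,-0.3],[0.013,0.06,0,0,-0.3],[0.013,0.06,0,0,-0.3],[0.013,0.06,0,0,-0.3],[0.013,0.06,0,0,-0.3],[0.013,0.06,0,0,-0.3],[0.013,0.06,0,0,-0.3],[0.013,0.06,0,0,-0.3],[0.013,0.06,0,0,-0.3],[0.013,0.06,0,0,-0.3],[0.013,0.06,0,0,-0.3],[0.013,0.055,0,0,-0.3],[0.006,0.027,0,0,-0.3],[0,0,0,0,-0.3],[0,0,0,0,-0.3]]}}

```text
time_s: 25.6
ee_pos: [0.601, 0.0539, 0.2144]
orientation: [[-0.725, 0.689, -0.001], [0.689, 0.725, -0.0], [0.0, -0.001, -1.0]]
force: [-0.7, -0.0, -0.3]
width: 0.0597
grip_force: 0.0
```

{"fn": "arm_command", "kwargs": {"deltas": [[0,0,0.03,0,-0.3],[0,0,0.05,0,-0.3],[0,0,0.06,0,-0.3],[0,0,0.06,0,-0.3],[0,0,0.05,0,-0.3],[0,0,0.04,0,-0.3],[0,0,0.02,0,-0.3],[0,0,0,0,-0.3],[0,0,0,0,-0.3],[0,0,0,0,-0.3]]}}

```text
time_s: 26.43
ee_pos: [0.6022, 0.053, 0.0613]
orientation: [[-0.724, 0.69, 0.002], [0.69, 0.724, 0.0], [-0.001, 0.001, -1.0]]
force: [-0.2, 0.4, 0.1]
width: 0.0599
grip_force: 0.0
```

```bash
python3 -c "
from h import *
to(.5859,.0273,.0425,46.5)"
```

```text
turn -0.01  x -0.0117 y -0.0596 z 0.0375 cur yaw 46.40 [0.6022 0.053  0.0613] F [-0.2  0.4  0.1] t 26.43 w 0.0599
```

{"fn": "arm_command", "kwargs": {"deltas": [[-0.004,-0.02,0,0,-0.3],[-0.004,-0.02,0,0,-0.3],[-0.004,-0.0195,0,0,-0.3],[0,0,0,0,-0.3],[0,0,0,0,-0.3],[0,0,0.01,0,-0.3],[0,0,0.01,0,-0.3],[0,0,0.01,0,-0.3],[0,0,0.005,0,-0.3],[0,0,0,0,-0.3],[0,0,0,0,-0.3],[0,0,0,0,-0.3]]}}

```text
time_s: 27.43
ee_pos: [0.5853, 0.0277, 0.0423]
orientation: [[-0.725, 0.689, -0.0], [0.689, 0.725, 0.0], [0.0, -0.0, -1.0]]
force: [-0.1, -0.7, 0.1]
width: 0.0597
grip_force: 0.0
```

```bash
python3 - <<'E'
from h import *
to(.5859,.0273,.0425,46.5)
c=camera("scene"); save(c,"grip",(262,150,80,60),8)
E
```

```text
turn -0.01  x -0.0015 y 0.0002 z -0.0004 cur yaw 46.45 [0.5853 0.0277 0.0423] F [-0.1 -0.7  0.1] t 27.43 w 0.0597
```

View pics/grip.png

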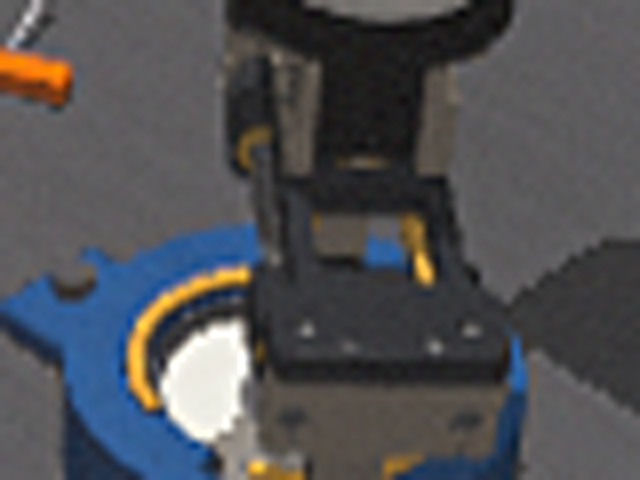

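The ring passes between the open fingers, its +y half visible at (270,470) and (400,465) on either side of the near finger. Closing.

{"fn": "arm_command", "kwargs": {"deltas": [[0,0,0,0,0.3],[0,0,0,0,0.6],[0,0,0,0,0.8],[0,0,0,0,1],[0,0,0,0,1],[0,0,0,0,1],[0,0,0,0,1],[0,0,0,0,1],[0,0,0,0,1],[0,0,0,0,1],[0,0,0,0,1],[0,0,0,0,1]]}}

```text
time_s: 28.48
ee_pos: [0.5852, 0.0276, 0.0424]
orientation: [[-0.725, 0.689, 0.0], [0.689, 0.725, -0.0], [-0.0, 0.0, -1.0]]
force: [-0.5, -0.7, -0.3]
width: 0.0049
grip_force: 29.4
```

{"fn": "arm_command", "kwargs": {"deltas": [[0,0,-0.004,0,1],[0,0,-0.006,0,1],[0,0,-0.008,0,1],[0,0,-0.006,0,1],[0,0,0,0,1],[0,0,0,0,1]]}}

```text
time_s: 28.98
ee_pos: [0.5854, 0.0276, 0.0547]
orientation: [[-0.725, 0.689, 0.001], [0.689, 0.725, 0.0], [-0.001, 0.0, -1.0]]
force: [-0.8, 0.5, -0.3]
width: 0.0052
grip_force: 29.4
```

```bash
python3 ring.py | grep -E "scene|top"; python3 -c "
from h import *
to(.5859,.0273,.0425,46.5)
c=camera('top');save(c,'z')"
```

```text
scene 94 [ 0.54060125 -0.01908152  0.05257644] 0.002664842276728072
top 169 [ 0.55333598 -0.01421809  0.04916299] 0.0018232750113506143
turn -0.01  x -0.0015 y 0.0006 z 0.0237 cur yaw 46.44 [0.5852 0.0276 0.0544] F [-0.6  1.  -0.8] t 29.08 w 0.005
```

The ring is lifting with the gripper. I raise it more and carry it to the tray.

{"fn": "arm_command", "kwargs": {"deltas": [[0,0,-0.01,0,1],[0,0,-0.02,0,1],[0,0,-0.03,0,1],[0,0,-0.03,0,1],[0,0,-0.02,0,1],[0,0,-0.01,0,1],[0,0,0,0,1],[0,0,0,0,1]]}}

```text
time_s: 29.8
ee_pos: [0.5852, 0.0276, 0.1144]
orientation: [[-0.725, 0.689, 0.0], [0.689, 0.725, 0.0], [-0.0, 0.0, -1.0]]
force: [0.4, 0.2, -0.4]
width: 0.0051
grip_force: 29.4
```

```bash
python3 - <<'E'
from h import *
from m import mask
to(.5625,.333,.1,46.5)
p=np.array(state()["ee_pos"])
for n,b in(("scene",(255,120,110,110)),("top",(190,150,110,130))):
    c=camera(n); m=mask(c,(10,90,70),(30,255,255),b); v,u=np.nonzero(m); print(n,len(u),u.min(),u.max(),v.min(),v.max(),[np.round(px(c,p+q)) for q in([-.04,-.04,.002],[-.09,-.04,.002],[-.03,-.09,.002])])
    for vv in range(v.min(),v.max()+1,4): print(vv,sorted(u[v==vv]))
E
```

```text
turn -0.01  x 0.4533 y 0.4118 z 0.0288 cur yaw 46.44 [0.5852 0.0276 0.1144] F [ 0.4  0.2 -0.4] t 29.8 w 0.0051
scene 237 255 321 146 187 [array([302., 173.]), array([315., 165.]), array([285., 166.])]
146 [np.int64(296), np.int64(297), np.int64(298)]
150 [np.int64(304), np.int64(316), np.int64(317), np.int64(318)]
154 [np.int64(304), np.int64(305), np.int64(316), np.int64(317), np.int64(318)]
158 [np.int64(255), np.int64(256), np.int64(257), np.int64(258), np.int64(259), np.int64(260), np.int64(261), np.int64(262), np.int64(263), np.int64(264), np.int64(265), np.int64(266), np.int64(267), np.int64(268), np.int64(269), np.int64(270), np.int64(296), np.int64(297)]
162 [np.int64(269), np.int64(291), np.int64(292), np.int64(293), np.int64(294)]
166 [np.int64(282), np.int64(283), np.int64(284), np.int64(285), np.int64(286)]
170 [np.int64(280), np.int64(281)]
174 [np.int64(279), np.int64(280), np.int64(281)]
178 [np.int64(281), np.int64(282)]
182 [np.int64(318), np.int64(319), np.int64(320), np.int64(321)]
186 [np.int64(295), np.int64(296), np.int64(297), np.int64(298), np.int64(299), np.i
[... 225 characters left out ...]
nt64(243), np.int64(244)]
212 [np.int64(246), np.int64(247)]
216 [np.int64(248), np.int64(249)]
220 [np.int64(249), np.int64(250), np.int64(251)]
224 [np.int64(249), np.int64(250), np.int64(251)]
228 [np.int64(249), np.int64(250), np.int64(251)]
232 [np.int64(248), np.int64(249), np.int64(250)]
236 [np.int64(246), np.int64(247), np.int64(248)]
240 [np.int64(209), np.int64(210), np.int64(211), np.int64(242), np.int64(243), np.int64(244), np.int64(245)]
244 [np.int64(213), np.int64(214), np.int64(215), np.int64(216), np.int64(217), np.int64(218), np.int64(219), np.int64(220), np.int64(221), np.int64(222), np.int64(235), np.int64(236), np.int64(237), np.int64(238), np.int64(239), np.int64(240)]
```

The ring hangs roughly level in the gripper. Carrying.

{"fn": "arm_command", "kwargs": {"deltas": [[0.01,0.009,0,0,1],[0.02,0.018,0,0,1],[0.03,0.0275,0,0,1],[0.035,0.032,0,0,1],[0.035,0.032,0,0,1],[0.035,0.032,0,0,1],[0.035,0.032,0,0,1],[0.035,0.032,0,0,1],[0.035,0.032,0,0,1],[0.035,0.032,0,0,1],[0.035,0.032,0,0,1],[0.035,0.032,0,0,1],[0.03,0.0275,0,0,1],[0.025,0.022,0,0,1],[0.017,0.014,0,0,1],[0.006,0.005,0,0,1],[0,0,0,0,1],[0,0,0,0,1],[0,0,0,0,1]]}}

```text
time_s: 31.48
ee_pos: [0.5627, 0.3316, 0.1142]
orientation: [[-0.724, 0.69, -0.0], [0.69, 0.724, -0.0], [-0.0, -0.001, -1.0]]
force: [-0.0, -1.0, 0.1]
width: 0.0049
grip_force: 29.4
```

```bash
python3 - <<'E'
from h import *
from m import mask
to(.5625,.333,.02,46.5)
p=np.array(state()["ee_pos"])
for n in("scene","top"):
    c=camera(n); q=[np.round(px(c,p+o)) for o in([-.08,-.046,.002],[-.03,-.09,.002],[.017,-.048,.002])]; print(n,q)
    f=mask(c,(10,90,70),(30,255,255),(0,0,512,384)); u0,v0=px(c,p+[-.032,-.04,.002]).astype(int); g=f[v0-45:v0+46,u0-45:u0+46]; v,u=np.nonzero(g); u+=u0-45;v+=v0-45
    for vv in range(v.min(),v.max()+1,4): print(vv,[int(a) for a in u[v==vv]])
E
```

```text
turn -0.01  x 0.0022 y 0.0017 z 0.1884 cur yaw 46.40 [0.5627 0.3316 0.1142] F [-0.  -1.   0.1] t 31.48 w 0.0049
scene [array([429., 223.]), array([398., 224.]), array([405., 247.])]
209 [458, 462, 463]
213 [434, 435, 436, 437, 438, 439, 440, 441]
217 [433, 434, 435, 436]
221 [399, 400, 401, 402, 403, 404, 405, 406, 407, 408, 415, 416, 417, 418, 419, 420, 421, 422, 423, 424, 425, 426]
225 [395, 396, 397, 398, 429, 430, 431, 432, 433, 434]
229 [394, 395, 396, 443, 444, 445, 446, 447, 448, 449, 450, 451]
233 [394, 395, 396, 442, 443, 444]
237 [396, 397, 398]
241 [399, 400, 401]
245 []
249 [450]
253 [422, 423, 424, 447]
top [array([ 88., 234.]), array([113., 215.]), array([100., 192.])]
173 [61, 62]
177 []
181 []
185 []
189 [69, 70, 71, 74]
193 [81, 82, 83, 84, 85, 86, 87]
197 [107, 108, 109]
201 [111, 112]
205 [54, 55, 112, 113, 114]
209 [114, 115]
213 [114, 115]
217 [112, 113, 114]
221 [111, 112, 113]
225 [71, 72, 73, 108, 109, 110]
229 [73, 74, 75, 76, 77, 104, 105, 106, 107]
233 [80, 81, 82, 83, 84, 85, 86, 87, 88, 89, 90, 91, 92, 93, 94, 95, 96, 97, 98, 99, 100]
```

{"fn": "arm_command", "kwargs": {"deltas": [[0,0,0.02,0,1],[0,0,0.03,0,1],[0,0,0.04,0,1],[0,0,0.04,0,1],[0,0,0.03,0,1],[0,0,0.02,0,1],[0,0,0.014,0,1],[0,0,0.01,0,1],[0,0,0,0,1],[0,0,0,0,1]]}}

```text
time_s: 32.42
ee_pos: [0.5629, 0.3327, 0.0127]
orientation: [[-0.725, 0.689, 0.0], [0.689, 0.725, 0.0], [-0.0, 0.0, -1.0]]
force: [-0.2, -0.1, -0.0]
width: 0.0051
grip_force: 29.4
```

{"fn": "arm_command", "kwargs": {"deltas": [[0,0,0.002,0,1],[0,0,0.002,0,1],[0,0,0.002,0,1],[0,0,0.002,0,1],[0,0,0,0,1],[0,0,0,0,1]]}}

```text
time_s: 32.92
ee_pos: [0.5626, 0.3326, 0.0084]
orientation: [[-0.725, 0.689, 0.0], [0.689, 0.725, 0.0], [-0.0, 0.0, -1.0]]
force: [-0.3, 1.1, 0.0]
width: 0.0049
grip_force: 29.4
```

{"fn": "arm_command", "kwargs": {"deltas": [[0,0,0.002,0,1],[0,0,0.002,0,1],[0,0,0,0,1],[0,0,0,0,1]]}}

```text
time_s: 33.25
ee_pos: [0.5626, 0.3326, 0.0062]
orientation: [[-0.725, 0.689, -0.0], [0.689, 0.725, -0.0], [0.0, -0.0, -1.0]]
force: [0.4, -0.2, -1.0]
width: 0.005
grip_force: 29.4
```

{"fn": "arm_command", "kwargs": {"deltas": [[0,0,0.002,0,1],[0,0,0,0,1],[0,0,0,0,1]]}}

```text
time_s: 33.5
ee_pos: [0.5627, 0.3326, 0.0053]
orientation: [[-0.725, 0.689, 0.0], [0.689, 0.725, -0.0], [-0.0, 0.0, -1.0]]
force: [-0.6, 0.1, 0.4]
width: 0.0052
grip_force: 29.4
```

{"fn": "arm_command", "kwargs": {"deltas": [[0,0,0,0,0.8],[0,0,0,0,0.6],[0,0,0,0,0.4],[0,0,0,0,0.3],[0,0,0,0,0.3],[0,0,0,0,0.3],[0,0,-0.02,0,0.3],[0,0,-0.04,0,0.3],[0,0,-0.06,0,0.3],[0,0,-0.06,0,0.3],[0,0,-0.06,0,0.3],[0,0,-0.06,0,0.3],[0,0,0,0,0.3]]}}

```text
time_s: 34.58
ee_pos: [0.5657, 0.3344, 0.1627]
orientation: [[-0.725, 0.689, 0.008], [0.689, 0.725, 0.005], [-0.003, 0.009, -1.0]]
force: [1.4, 1.1, 0.1]
width: 0.0323
grip_force: 0.0
```

{"fn": "arm_command", "kwargs": {"deltas": [[0,-0.06,0,0,0.3],[0,-0.06,0,0,0.3],[0,-0.06,0,0,0.3],[0,-0.06,0,0,0.3],[0,-0.06,-0.03,0,0.3],[0,-0.06,-0.03,0,0.3],[0,-0.06,0,0,0.3],[0,0,0,0,0.3],[0,0,0,0,0.3]]}}

```text
time_s: 35.33
ee_pos: [0.4174, 0.1798, 0.1861]
orientation: [[-0.724, 0.69, 0.001], [0.69, 0.724, 0.001], [-0.0, 0.001, -1.0]]
force: [-0.2, 0.4, 0.3]
width: 0.0322
grip_force: 0.0
```

```bash
python3 - <<'E'
from h import *
from m import mask,circ
import pickle
print(state()["ee_pos"],state()["width"],state()["time_s"])
for n in("scene","top"):
    c=camera(n); o=pickle.load(open(n+"0.pkl","rb"))
    f=mask(c,(10,60,60),(30,255,255),(0,0,512,384)); v,u=np.nonzero(f)
    P=np.array([pt(c,a,e,.008)[:2] for a,e in zip(u,v)]); k=np.hypot(*(P-[.5317,.2936]).T)<.085; P=P[k]; r,s=circ(P); print(n,len(P),r,s)
    Q=P-r[:2];A=np.degrees(np.arctan2(Q[:,1],Q[:,0]))
    print([(a+10,int(j.sum()),round(float(np.hypot(*Q[j].T).mean())*1000,1)) for a in range(-180,180,20) for j in[(A>=a)&(A<a+20)] if j.sum()>1])
    # bystanders / pick unchanged?
    d=cv2.absdiff(c["frame"],o["frame"]).max(2)
    for nm,p in(("pick",(.577,-.2634,.105)),):
        a,b=px(c,p).astype(int); print(nm,(d[b-12:b+13,a-20:a+21]>50).sum())
    for nm,(a,b) in ({"jar":(480,243),"push":(265,228),"drv":(357,240)} if n=="top" else {"jar":(286,298),"push":(450,430),"drv":(370,370)}).items():
        a,b=int(a/1.5),int(b/1.5); print(nm,(d[b-20:b+21,a-20:a+21]>50).sum())
E
```

```text
[0.41742991 0.17980494 0.18606542] 0.03217789805097191 35.3333
scene 314 [0.5302331  0.29445829 0.05095795] 0.0024912754713322725
[(-170, 21, 48.7), (-150, 22, 50.6), (-130, 18, 51.3), (-110, 21, 52.7), (-90, 16, 52.6), (-70, 16, 52.1), (-50, 17, 50.4), (-30, 17, 48.9), (30, 17, 48.8), (50, 25, 50.5), (70, 21, 51.8), (90, 20, 52.4), (110, 20, 52.5), (130, 20, 51.5), (150, 22, 50.3), (170, 21, 48.8)]
pick 52
jar 0
push 0
drv 0
top 235 [0.53086426 0.29306888 0.05106136] 0.005919286666779153
[(-170, 14, 48.7), (-150, 15, 50.4), (-130, 17, 51.8), (-110, 14, 52.3), (-90, 15, 52.4), (-70, 13, 51.7), (-50, 13, 50.4), (-30, 10, 48.9), (30, 10, 49.1), (50, 14, 50.7), (70, 16, 51.6), (90, 14, 52.4), (110, 18, 52.5), (130, 14, 51.5), (150, 15, 50.0), (170, 23, 60.7)]
pick 114
jar 0
push 0
drv 0
```

```bash
python3 -c "
from workcell import *
print(hand_in())"
```

```text
the job is handed in; nothing more can be done
None
```

I handed the job in at about 35 s: the ring is off and lying flat in the tray within about 2 mm of its centre, the pick hangs back on its stand, and the jar, push block and screwdriver have not moved; no verdict came back, and I inferred the 5 mm lift on the pick from the force and height readings (about 10 N as it passed 5 mm).

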